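# Chock the beam tube before dropping its stop pins

### The arm

A 6-joint arm with a two-finger parallel gripper is mounted at the origin on the work surface. World frame = base frame: x ahead of the robot, y to its left, z up, the work surface at z = 0. Lengths are in mm, angles in rad, forces in N, time in s.
With the tool pointing down it reaches from about 350 to 975 mm from the base axis. Payload 7.1 kg.
Tool frame: the origin (TCP) lies at the very end of the fingers, on their centre line; the grasp point (between the pads) lies 19 mm behind it; z points along the fingers, y is the line along which they close (so a half turn about z gives the same grasp; the last joint's range is limited). The gripper opens to 88 mm and grips with 3 to 60 N. Pads are 20 mm wide; open, the fingers measure 115 mm over their backs; the gripper's body (75 mm by 178 mm) begins 61 mm behind the grasp point.
Start: joints at [-1.156, 0.423, 1.63, -0, 1.089, -0.019], TCP at [262.716, -567.085, 192.775] pointing down, gripper open.
Joint ranges: [-3, 3], [-0.9, 2.11], [0.09, 2.58], [-1.31, 4.45], [0.11, 2.69], [-2.54, 2.54]. Speed limits (rad/s): [2.39, 2.39, 3.01, 3.14, 3.14, 3.14].

### API

Orientations are given as a rotation vector (axis times angle).
In Python, from workcell import sensors, imaging, close_job gives the robot as it stands. The module is installed in compiled form; this text tells all that it offers.
- The arm moves only by the tool servo_tool, never from a script. Its argument "steps" is a list of rows, each a list of 3 entries, a list of its own where there are three numbers: the shift along the world's x, y, z in m, then the turn, a rotation vector about the world's x, y, z in degrees, then the opening, from -1 (shut) to 1 (fully open). A call has exactly 8 rows; each row shifts and turns the commanded pose from where the row before left it; what a row does not reach is not made up. A row lasts 1/12 s, in which the tool goes at most 41.7 mm and 7.16 degrees, less where a joint would pass 70% of its speed; a pose out of reach is approached as far as the arm can. A call is refused whole if a number of a shift passes 0.0417 or a number of a turn 7.16, either way. A call with a gripper value outside its range is refused whole. The fingers move at their own pace and stop on an object; the grip force is fixed at half the most. Time passes only in rows, so rows that do not move let the fingers close, or fill a call up. It gives the time, the measured TCP pose, the force, the opening and the grip force at its end, in the units of the state.
- sensors.get_obs(): the state, without advancing time (a new reading comes with each control period).
- imaging.get_image(name): name is "scene" or "side" or "wrist"; returns a dict with "color" (420x560x3 uint8, blue, green, red), "range_z" (420x560 float32, mm along the optical axis (not along the pixel's ray), 0 where there is no reading), "vertical_fov" (degrees; the focal length in pixels is half the picture's height over the tangent of half this angle, whatever the lens; pixels are square), "cx", "cy" (the principal point, pixels), "rvec" (rotation vector, rad) and "tvec" (3), from world to camera coordinates, as OpenCV has them; the wrist camera has in their place "tool_from_camera" (4x4, takes a point from camera to tool coordinates, whose origin is the TCP and whose axes are the flange's). Camera axes: x right, y down, z forward; pixel columns grow to the right and rows downward; lengths in mm; the calibration is good to about 2 mm. A picture is of the moment at which its call begins: read the wrist's pose just before it.
- close_job(): hands the job in; it is judged then, once.
The state is a dict: "t": time; "qpos": joint angles; "qvel": joint speeds; "joint_torque": joint torques, N m; "ee_pos": TCP position; "orientation": TCP orientation; "ft_force": force on the tool from outside, world axes, zero at the start; "moment": the same for the moment, N m; "width": finger opening in mm; "grasp_force": force on a finger pad.
Only numpy, scipy, OpenCV 4.12 (cv2) and the standard library are available. Lean on these libraries where they do the work, as an engineer would, in place of code of your own. Each camera call takes 0.05 s, during which the arm holds its last target. There are 200 camera calls.

### The job

Set the wedge chock on the sloping rack and push it, thin end first and square, snug against the low side of the steel tube, about midway along the tube between the two stop pins. Then press the knob at the side of the rack fully down, which sinks the stop pins, so that the tube stays where it is, held by the chock alone.

Things in the scene. Friction and masses are not known exactly. Their poses are not given: they have to be found in the camera images.
- rack: Black plate with aluminium cheeks, 240 (x) by 260 (y) mm, fixed. Origin: footprint centre at table height. It slopes 5 degrees down to its low edge at +x: top surface z = 34 mm - 0.0875 x. The tube lies across it along y. Two steel stop pins, 10 mm thick, stand 24 mm out of it at x = -15, y = -75 and +75 mm. Their knob is beside its +y edge, at x = -15, y = +155 mm.
- stop (a joint): Travel of the stop pins and their knob: 0 = up (start), 0.030 m = fully down, pins sunk. The knob is a flat round black disc, 34 mm across, on an upright rod; its top is 85 mm above the table when up, 55 mm when fully down. Pressing takes about 4 N all the way; no spring, it stays where it is left.
- tube_center (a point): Centre of a closed stainless steel tube, 56 mm across, 180 mm long, about 0.6 kg; this point's x axis is the tube's axis. It lies across the slope leaning on the two stop pins, centre at about x = -48, z = 66 mm in the rack's frame; without them it rolls down.
- chock_mid (a point): Middle of the loose white plastic wedge, 70 (x) by 50 (y) by 30 mm, on the table among a plain block and a V block of the same stuff; 15 mm above its underside. Thin end (1.5 mm) at -x; the face rises over 34 mm to a 36 mm flat top that ends at the upright heel, +x. Sides parallel, to be gripped at the middle or nearer the heel; 0.18 kg. Snug, this point is 45 mm downhill of the tube's centre.
Not all that is in view belongs to the job. What is shaped like the part that bears chock_mid but orange or purple is not meant.

How it is judged:
By the outcome, as a careful person would: the job done as asked, in the order asked, and still so for the second after the job is handed in, with the robot touching nothing.
It also fails if it takes over 48 s, if anything falls off the work surface, if the arm or the gripper's body presses on something with over 40 N, if the wrist force passes 120 N, or if a joint passes its speed limit or range.

## Working session

There is one attempt and no reset: what is moved stays moved. The work goes in short steps, Python scripts to look and compute and a tool call to move; the robot and the scene stay as the last step left them, time stands still between calls to the robot, and variables do not carry over. Pictures are saved under pics/ and viewed, at most 10 in all, crops included, and the job is handed in when it is done.

Besides the shell and the picture viewer there is one more tool, called after ">>>" in YAML: its name, and indented under it one key for each argument. servo_tool: Moves the arm, as the interface text tells. Its arguments: {"type":"object","properties":{"steps":{"type":"array"}},"required":["steps"]}

```bash
mkdir -p pics
cat > h.py <<'E'
import numpy as np, cv2
from workcell import sensors, imaging
def grab(n):
    o=sensors.get_obs(); d=imaging.get_image(n); d['obs']=o; return d
def cloud(d,n):
    z=d['range_z'].astype(float); h,w=z.shape
    f=h/2/np.tan(np.radians(d['vertical_fov'])/2)
    v,u=np.mgrid[:h,:w]
    P=np.stack([(u-d['cx'])/f*z,(v-d['cy'])/f*z,z],-1)
    if n=='wrist':
        T=np.array(d['tool_from_camera']); P=P@T[:3,:3].T+T[:3,3]
        R=cv2.Rodrigues(np.array(d['obs']['orientation'],float))[0]; P=P@R.T+np.array(d['obs']['ee_pos'])
    else:
        R=cv2.Rodrigues(np.array(d['rvec'],float))[0]; P=(P-np.array(d['tvec']).ravel())@R
    P[z==0]=np.nan
    return P
E
python3 - <<'E'
from h import *
ims=[]
for n in('scene','side'):
    d=grab(n); np.savez('/tmp/'+n,P=cloud(d,n),c=d['color']); cv2.imwrite(f'pics/{n}0.png',d['color'])
print(sensors.get_obs())
E
```

```text
{'t': 0.1, 'qpos': array([-1.15596833e+00,  4.23744749e-01,  1.63056664e+00,  5.23803841e-06,
        1.08859754e+00, -1.89888240e-02]), 'qvel': array([-0.0016378 , -0.00163555, -0.00050125,  0.00157047,  0.00026347,
        0.0003101 ]), 'joint_torque': array([ 8.76055510e-04, -5.45609879e+01, -2.74324697e+01,  6.46487321e-02,
        1.88500376e-02,  6.42945665e-06]), 'ee_pos': array([ 262.53419866, -566.61918166,  192.11017804]), 'orientation': array([-3.06671673e+00, -6.75825221e-01,  3.99243749e-04]), 'ft_force': array([ 0.38338533, -0.16493402, -0.20501471]), 'moment': array([-0.00429928, -0.02516543, -0.02650802]), 'grasp_force': 0.0, 'width': 87.89866843229171}
```

View pics/scene0.png

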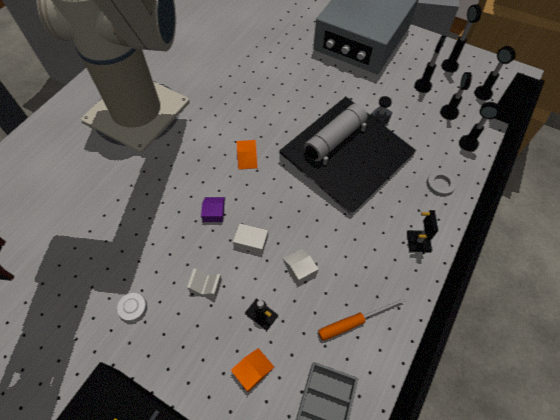

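View pics/side0.png

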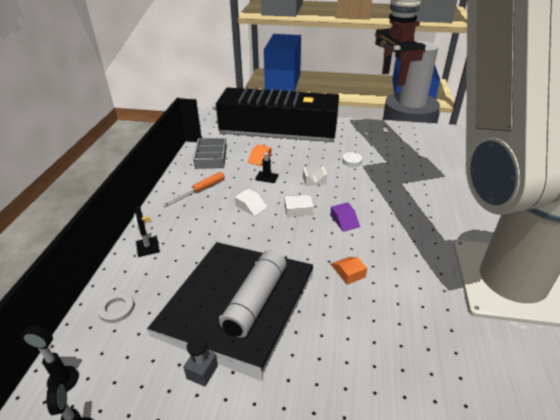

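The scene view shows three white parts: (250,237) looks like a plain block, (300,265) like a wedge and (205,283) like the V block. The orange parts at (247,154) and (252,369) and the purple one at (212,209) are decoys. The rack is at (348,152), the tube at (337,133) and the knob at (385,103). I'll confirm the wedge in an enlarged crop and measure.

Run:
```python
from h import *
s=np.load('/tmp/scene.npz'); q=np.load('/tmp/side.npz')
a=cv2.resize(s['c'][210:310,170:330],(640,400),interpolation=3)
b=cv2.resize(q['c'][140:230,220:370],(640,384),interpolation=3)[:190*2]
cv2.imwrite('pics/crop.png',cv2.resize(np.vstack([a,b]),(480,585)))
for nm,d in(('scene',s),('side',q)):
    P=d['P'];c=d['c'].astype(int)
    m=(P[...,2]>5)&(P[...,2]<60)&(c.min(-1)>110)&(c.max(-1)-c.min(-1)<40)&(P[...,0]>300)&(abs(P[...,1])<500)
    n,l,st,ce=cv2.connectedComponentsWithStats(m.astype(np.uint8))
    for i in range(1,n):
        if st[i,4]>60:
            p=P[l==i]; print(nm,ce[i].round(),st[i,4],p.mean(0).round(),p.min(0).round(),p.max(0).round())
P=s['P']
for u,v in[(348,190),(281,153),(415,152),(349,210),(345,102),(385,100),(310,140),(360,110),(300,262),(250,235)]: print(u,v,P[v,u].round(1))
```

```text
scene [442. 181.] 325 [819. 200.  12.] [785. 165.   7.] [853. 235.  17.]
scene [250. 236.] 595 [ 492. -178.   30.] [ 454. -209.   17.] [ 530. -146.   35.]
scene [302. 264.] 559 [ 624. -177.   26.] [ 582. -212.    5.] [ 662. -137.   34.]
scene [203. 282.] 549 [ 462. -320.   24.] [ 429. -348.    7.] [ 498. -290.   38.]
scene [131. 306.] 602 [ 360. -440.   19.] [ 331. -470.    8.] [ 388. -410.   26.]
scene [385. 307.] 101 [ 822. -168.   15.] [ 790. -212.   11.] [ 852. -130.   26.]
side [199. 156.] 77 [ 822. -362.   27.] [ 771. -441.    9.] [ 854. -326.   37.]
side [352. 159.] 213 [ 361. -431.   16.] [ 332. -470.    5.] [ 391. -406.   24.]
side [314. 177.] 297 [ 464. -312.   20.] [ 433. -348.    5.] [ 500. -285.   37.]
side [178. 197.] 80 [ 822. -168.   14.] [ 791. -212.    8.] [ 855. -127.   18.]
side [249. 201.] 469 [ 624. -168.   21.] [ 582. -211.    5.] [ 663. -136.   32.]
side [298. 205.] 506 [ 493. -167.   24.] [ 455. -207.    5.] [ 533. -141.   33.]
side [114. 307.] 589 [819. 204.  12.] [785. 167.   5.] [854. 236.  16.]
side [168. 339.] 244 [683. 262.  17.] [642. 249.   5.] [729. 272.  31.]
side [240. 366.] 491 [535. 299.  23.] [495. 286.   5.] [582. 309.  44.]
348 190 [630.   46.7  28.3]
281 153 [436.8  56.2  35.1]
415 152 [727.3 247.7  15.9]
349 210 [ 6.557e+02 -4.000e-01  2.490e+01]
345 102 [502.8 288.3  42.6]
385 100 [602.  303.5  88.4]
310 140 [496.5  92.6  85.5]
360 110 [561.8 236.6  91.8]
300 262 [ 620.3 -176.1   29.3]
250 235 [ 491.3 -177.4   31.8]
```

View pics/crop.png

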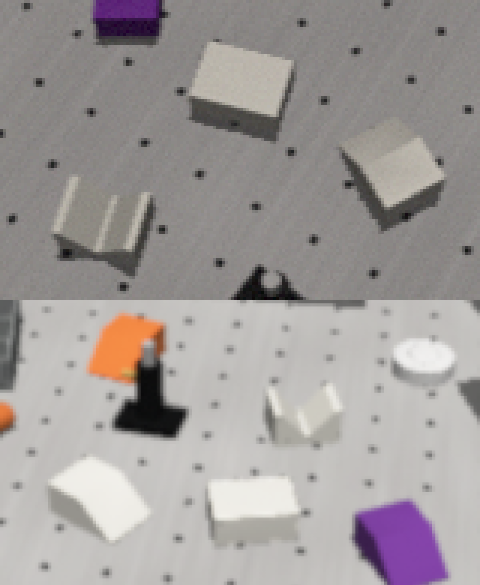

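The wedge is the white part at scene (300,265), with its face falling to a thin end. The one at (250,237) is a flat-topped block and the one at (205,283) has the V groove. Next I fit the poses.

```bash
cat > fit.py <<'E'
from h import *
from scipy.optimize import least_squares
def wedge(P,c0,th0=None,zb=0,sl=0,bot=None):
    # z of top vs local coords; fit pose (x,y,th) by surface distance
    p=P.reshape(-1,3); p=p[np.isfinite(p[:,0])]
    p=p[(np.hypot(p[:,0]-c0[0],p[:,1]-c0[1])<60)&(p[:,2]>4)&(p[:,2]<40)]
    def sdf(q):  # convex polygon prism, x,z profile
        n=np.array([-28.5,34.]);n=n/np.hypot(*n)
        f=[q[:,0]-35,-q[:,0]-35,abs(q[:,1])-25,q[:,2]-30,(q[:,0]+35)*n[0]+(q[:,2]-1.5)*n[1]]
        return np.max(f,0)
    def res(v):
        c,s=np.cos(v[2]),np.sin(v[2]);d=p[:,:2]-v[:2]
        return sdf(np.c_[d[:,0]*c+d[:,1]*s,-d[:,0]*s+d[:,1]*c,p[:,2]-v[3]])
    best=None
    for t in(np.arange(-180,180,20) if th0 is None else [th0]):
        r=least_squares(res,[*c0,np.radians(t),0],loss='soft_l1',f_scale=2)
        if best is None or r.cost<best.cost:best=r
    return best.x[0],best.x[1],np.degrees(best.x[2]),best.x[3],np.sqrt(2*best.cost/len(p)),len(p)
def tube(P,c0):
    p=P.reshape(-1,3);p=p[np.isfinite(p[:,0])]
    p=p[(np.hypot(p[:,0]-c0[0],p[:,1]-c0[1])<120)&(p[:,2]>62)&(p[:,2]<100)]
    def res(v):
        a=np.array([np.cos(v[2]),np.sin(v[2])]);d=p[:,:2]-v[:2]
        return np.hypot(-d[:,0]*a[1]+d[:,1]*a[0],p[:,2]-v[3])-28
    # v2 only lateral pos matters; fix along
    def res2(w): return res([c0[0]-w[0]*np.sin(w[1]),c0[1]+w[0]*np.cos(w[1]),w[1],w[2]])
    r=least_squares(res2,[0,np.radians(74),66],loss='soft_l1',f_scale=1.5)
    w=r.x;a=np.array([np.cos(w[1]),np.sin(w[1])]);b=np.array([-a[1],a[0]])
    base=np.array(c0)+w[0]*b; t=(p[:,:2]-base)@a
    lo,hi=np.percentile(t,[.5,99.5]); m=base+a*(lo+hi)/2
    return m,np.degrees(w[1]),w[2],hi-lo,np.sqrt(2*r.cost/len(p))
E
python3 - <<'E'
from fit import *
for n in('scene','side'):
    s=np.load(f'/tmp/{n}.npz');P=s['P'];c=s['c'].astype(int)
    W=P.copy();W[c.min(-1)<60]=np.nan
    print(n,'wedge',np.round(wedge(W,(624,-175)),1))
    print(n,'tube',tube(P,(540,165)))
    p=P.reshape(-1,3);k=p[(np.hypot(p[:,0]-602,p[:,1]-300)<35)&(p[:,2]>78)&(p[:,2]<92)]
    print('knob',k.mean(0),np.median(k[:,2]),cv2.minEnclosingCircle(k[:,:2].astype(np.float32)))
    m=(np.hypot(P[...,0]-585,P[...,1]-150)<185)&(P[...,2]>12)&(P[...,2]<50)&(c.max(-1)<80)
    q=P[m];A=np.c_[q[:,:2]-[585,150],np.ones(len(q))]
    for _ in range(4):
        x=np.linalg.lstsq(A,q[:,2],rcond=None)[0];r=abs(A@x-q[:,2])<3;A,q=A[r],q[r]
    print('plane',x,np.degrees(np.arctan2(-x[1],-x[0])),len(q),cv2.minAreaRect(q[:,:2].astype(np.float32)))
E
```

```text
scene wedge [ 6.195e+02 -1.732e+02 -2.980e+01 -1.000e-01  1.300e+00  6.850e+02]
scene tube (array([533.1365943 , 161.70000836]), np.float64(75.8799431550409), np.float64(65.61460822367485), np.float64(182.98576808809116), np.float64(1.8891829024531783))
knob [603.06205795 304.65380366  83.80777033] 84.27385571177085 ((602.317626953125, 307.624267578125), 17.967531204223633)
plane [-8.35476911e-02  2.45966050e-02  3.30112671e+01] -16.404532790760516 5564 ((584.6336669921875, 174.93197631835938), (308.1639404296875, 240.91000366210938), 75.92571258544922)
side wedge [ 621.7 -173.   -30.3   -0.8    1.3  483. ]
side tube (array([536.59895269, 168.43505826]), np.float64(75.96676624996923), np.float64(64.89460985203193), np.float64(182.40453292033254), np.float64(1.8331114826520865))
knob [602.93511928 309.64832919  83.81675437] 84.10829343783212 ((603.7294921875, 308.02935791015625), 17.172473907470703)
plane [-8.47067975e-02  2.10961408e-02  3.27476780e+01] -13.98494734658785 8934 ((585.7680053710938, 176.56495666503906), (309.79913330078125, 240.86546325683594), 75.98871612548828)
```

>>> servo_tool:
  steps:
    - [[0.022,0.023,0],[0,0,7],1]
    - [[0.022,0.023,0],[0,0,7],1]
    - [[0.022,0.023,0],[0,0,7],1]
    - [[0.022,0.023,0],[0,0,7],1]
    - [[0.022,0.023,0],[0,0,7],1]
    - [[0.022,0.023,0],[0,0,7],1]
    - [[0.022,0.023,0],[0,0,7],1]
    - [[0.022,0.023,0],[0,0,7],1]

```text
t: 0.77
ee_pos: [439.4, -381.7, 192.5]
orientation: [-2.385, -2.044, 0.0]
ft_force: [-0.3, -0.4, -0.1]
width: 87.8
grasp_force: 0.0
```

>>> servo_tool:
  steps:
    - [[0.022,0.023,0],[0,0,7],1]
    - [[0.022,0.023,0],[0,0,7],1]
    - [[0.022,0.023,0],[0,0,7],1]
    - [[0.022,0.023,0],[0,0,7],1]
    - [[0.022,0.023,0],[0,0,7],1]
    - [[0.022,0.023,0],[0,0,7],1]
    - [[0.014,0.02,0],[0,0,7],1]
    - [[0,0,0],[0,0,7],1]

```text
t: 1.43
ee_pos: [587.0, -221.4, 192.3]
orientation: [1.141, 2.927, 0.002]
ft_force: [-0.7, -0.0, -0.2]
width: 87.8
grasp_force: 0.0
```

```bash
cat > st.py <<'E'
from h import *
def show():
    o=sensors.get_obs();R=cv2.Rodrigues(np.array(o['orientation'],float))[0]
    print('t',round(o['t'],2),'tcp',o['ee_pos'].round(1),'yaw_y',np.degrees(np.arctan2(R[1,1],R[0,1])).round(2),'z',R[:,2].round(4),'F',o['ft_force'].round(1),'w',round(o['width'],1),'g',round(o['grasp_force'],1),'q6',o['qpos'][5].round(2))
E
python3 - <<'E'
from fit import *; from st import show
show(); d=grab('wrist'); cv2.imwrite('pics/w1.png',d['color']); P=cloud(d,'wrist'); c=d['color'].astype(int)
P[(c.min(-1)<60)|(c.max(-1)-c.min(-1)>45)]=np.nan
print(np.round(wedge(P,(621,-173)),1))
E
```

```text
t 1.43 tcp [ 587.  -221.4  192.3] yaw_y 47.4 z [ 4.0e-04  1.1e-03 -1.0e+00] F [-0.7 -0.  -0.2] w 87.8 g 0.0 q6 -1.21
[ 6.214e+02 -1.728e+02 -3.020e+01  7.000e-01  7.000e-01  3.558e+03]
```

View pics/w1.png

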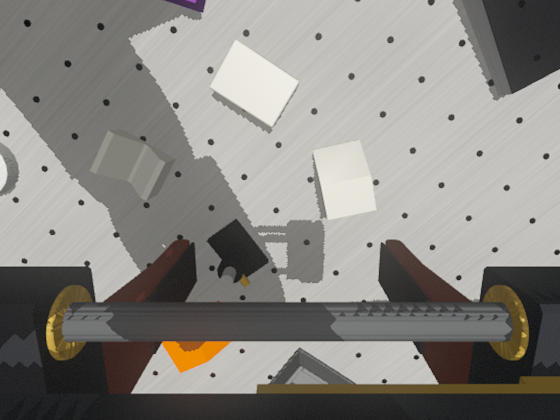

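The wrist view shows the wedge at (344,178), flat block at (254,84), V block at (131,165), consistent with the fit (621.4, -172.8, -30.2°). I go above it and descend.

>>> servo_tool:
  steps:
    - [[0.0215,0.0218,0],[0,0,6.2],1]
    - [[0.0215,0.0218,0],[0,0,6.2],1]
    - [[0,0,-0.02],[0,0,0],1]
    - [[0,0,-0.03],[0,0,0],1]
    - [[0,0,-0.03],[0,0,0],1]
    - [[0,0,-0.03],[0,0,0],1]
    - [[0,0,-0.02],[0,0,0],1]
    - [[0,0,0],[0,0,0],1]

```text
t: 2.15
ee_pos: [623.7, -180.9, 57.8]
orientation: [-0.835, -3.019, -0.0]
ft_force: [-0.0, 0.8, -0.3]
width: 87.5
grasp_force: 0.0
```

```bash
python3 -c "
from st import show; show()"
```

```text
t 2.15 tcp [ 623.7 -180.9   57.8] yaw_y 59.07 z [-0.0084  0.0025 -1.    ] F [-0.   0.8 -0.3] w 87.5 g 0.0 q6 -1.33
```

>>> servo_tool:
  steps:
    - [[0,0,0],[0,0,0],1]
    - [[0,0,0],[0,0,0],1]
    - [[0,0,0],[0,0,0],1]
    - [[0,0,0],[0,0,0],1]
    - [[0,0,0],[0,0,0],1]
    - [[0,0,0],[0,0,0],1]
    - [[0,0,0],[0,0,0],1]
    - [[0,0,0],[0,0,0],1]

```text
t: 2.82
ee_pos: [627.8, -181.5, 63.1]
orientation: [0.833, 3.029, -0.0]
ft_force: [0.3, 1.1, 0.0]
width: 87.6
grasp_force: 0.0
```

```bash
python3 -c "
from st import show; show()"
```

```text
t 2.82 tcp [ 627.8 -181.5   63.1] yaw_y 59.25 z [ 4.e-04 -1.e-04 -1.e+00] F [0.3 1.1 0. ] w 87.6 g 0.0 q6 -1.33
```

>>> servo_tool:
  steps:
    - [[0.002,0.0035,-0.01],[0,0,0.6],1]
    - [[0,0,-0.015],[0,0,0],1]
    - [[0,0,-0.015],[0,0,0],1]
    - [[0,0,-0.012],[0,0,0],1]
    - [[0,0,-0.006],[0,0,0],1]
    - [[0,0,0],[0,0,0],1]
    - [[0,0,0],[0,0,0],1]
    - [[0,0,0],[0,0,0],1]

```text
t: 3.48
ee_pos: [630.1, -178.1, 5.1]
orientation: [0.817, 3.033, -0.0]
ft_force: [0.5, 0.3, 0.7]
width: 87.9
grasp_force: 0.0
```

>>> servo_tool:
  steps:
    - [[0,0,0],[0,0,0],-0.4]
    - [[0,0,0],[0,0,0],-0.4]
    - [[0,0,0],[0,0,0],-0.4]
    - [[0,0,0],[0,0,0],-0.4]
    - [[0,0,0],[0,0,0],-0.4]
    - [[0,0,0],[0,0,0],-0.4]
    - [[0,0,0],[0,0,0],-0.4]
    - [[0,0,0],[0,0,0],-0.4]

```text
t: 4.15
ee_pos: [629.7, -178.0, 4.8]
orientation: [-0.817, -3.034, 0.0]
ft_force: [1.2, -0.5, -0.5]
width: 37.6
grasp_force: 0.0
```

```bash
python3 -c "
from st import show; show()"
```

```text
t 4.15 tcp [ 629.7 -178.     4.8] yaw_y 59.86 z [-0. -0. -1.] F [ 1.2 -0.5 -0.5] w 37.6 g 0.0 q6 -1.34
```

Run:
```python
from fit import *; from st import show
show(); d=grab('wrist'); s=grab('scene'); cv2.imwrite('pics/w2.png',np.hstack([cv2.resize(d['color'],(400,300)),cv2.resize(s['color'][150:330,200:440],(400,300),interpolation=3)]))
P=cloud(s,'scene');c=s['color'].astype(int);P[(c.min(-1)<60)|(c.max(-1)-c.min(-1)>45)]=np.nan
print(np.round(wedge(P,(621,-173)),1)); show()
```

```text
t 4.15 tcp [ 629.7 -178.     4.8] yaw_y 59.86 z [-0. -0. -1.] F [ 1.2 -0.5 -0.5] w 37.6 g 0.0 q6 -1.34
[ 6.195e+02 -1.730e+02 -3.060e+01 -1.000e-01  1.000e+00  3.200e+02]
t 4.25 tcp [ 629.7 -178.     4.8] yaw_y 59.85 z [-0.  0. -1.] F [0.4 0.1 0.2] w 29.9 g 0.0 q6 -1.34
```

View pics/w2.png

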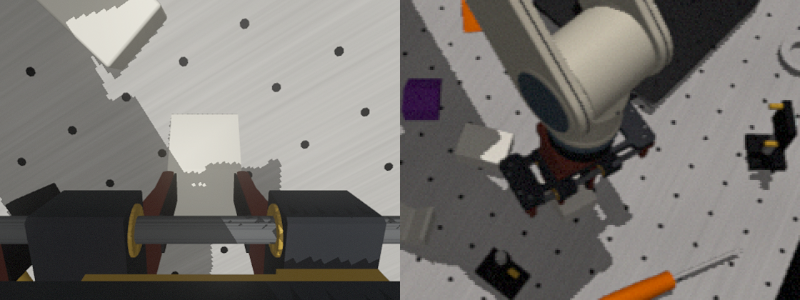

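>>> servo_tool:
  steps:
    - [[0,0,0],[0,0,0],-0.4]
    - [[0,0,0],[0,0,0],-0.4]
    - [[0,0,0],[0,0,0],-0.4]
    - [[0,0,0],[0,0,0],-0.4]
    - [[0,0,0],[0,0,0],-0.4]
    - [[0,0,0],[0,0,0],-0.4]
    - [[0,0,0],[0,0,0],-0.4]
    - [[0,0,0],[0,0,0],-0.4]

```text
t: 4.92
ee_pos: [629.7, -178.0, 4.8]
orientation: [0.817, 3.033, -0.0]
ft_force: [-0.4, -0.4, -0.9]
width: 26.3
grasp_force: 0.0
```

Run:
```python
from fit import *; from st import show
show(); d=grab('wrist'); cv2.imwrite('pics/w3.png',d['color'])
P=cloud(d,'wrist');
for u,v in [(285,200),(285,240),(285,262),(250,262),(320,262),(240,300),(245,250),(325,250),(230,250),(340,250)]: print(u,v,P[v,u].round(1))
P=P.copy();c=d['color'].astype(int);P[(c.min(-1)<60)|(c.max(-1)-c.min(-1)>45)]=np.nan
print(np.round(wedge(P,(621,-173),-30),1))
```

```text
t 4.92 tcp [ 629.7 -178.     4.8] yaw_y 59.85 z [ 1.e-04 -0.e+00 -1.e+00] F [-0.4 -0.4 -0.9] w 26.3 g 0.0 q6 -1.34
285 200 [ 606.5 -165.4   19.5]
285 240 [ 621.3 -174.    31.5]
285 262 [ 631.2 -179.7   31.3]
250 262 [ 612.7 -184.6   64.8]
320 262 [ 628.1 -161.4   60.7]
240 300 [ 613.  -185.    94.9]
245 250 [ 611.2 -187.9   50.2]
325 250 [ 628.1 -158.    51.3]
230 250 [ 619.4 -209.7    1. ]
340 250 [ 6.515e+02 -1.550e+02  4.000e-01]
[ 6.2120e+02 -1.7290e+02 -3.0300e+01  8.0000e-01  7.0000e-01  1.1029e+04]
```

View pics/w3.png

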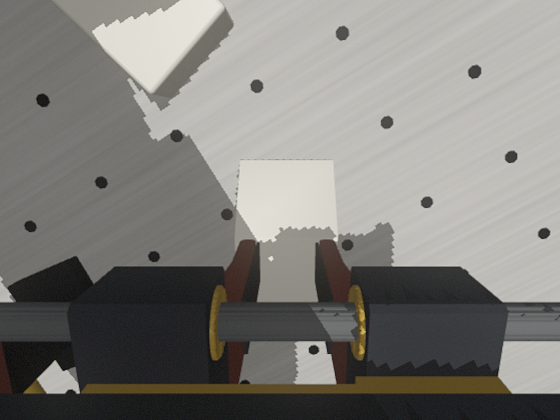

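The wrist view shows the fingers (tips near (245,243) and (325,243)) closed to 26 mm above the wedge's flat top instead of beside it. I need the real fingertip height.

Run:
```python
from h import *
o=sensors.get_obs(); R=cv2.Rodrigues(np.array(o['orientation'],float))[0]
d=grab('wrist'); P=cloud(d,'wrist'); Q=(P-o['ee_pos'])@R   # tool coords
c=d['color'].astype(int); print(np.array(d['tool_from_camera']).round(3).tolist(), d['vertical_fov'])
for v in range(236,300,6):
    print(v,[ (u,*Q[v,u].round(0).astype(int).tolist()) for u in (240,246,252,258,318,324,330) if np.isfinite(Q[v,u,0]) and P[v,u,2]>33])
m=(c[...,2]-c[...,0]>20)&(P[...,2]>3)&(abs(Q[...,1])<60)&(abs(Q[...,0])<40)
print(m.sum(),np.nanpercentile(Q[m],[0,1,5,50,95,100],axis=0).round(0))
s=grab('side');P2=cloud(s,'side');Q2=(P2-o['ee_pos'])@R
m=(abs(Q2[...,0])<14)&(abs(Q2[...,1])<60)&(Q2[...,2]<3)&(Q2[...,2]>-80)
v,u=np.nonzero(m);print(u.min(),u.max(),v.min(),v.max())
x0,x1,y0,y1=max(u.min()-30,0),u.max()+30,max(v.min()-30,0),v.max()+40
s2=s['color'][y0:y1,x0:x1];cv2.imwrite('pics/s3.png',cv2.resize(s2,None,fx=5,fy=5,interpolation=3)[:600,:800])
```

```text
[[-0.001, -0.971, -0.241, 64.997], [1.0, -0.001, 0.0, 0.249], [-0.0, -0.241, 0.971, -192.628], [0.0, 0.0, 0.0, 1.0]] 60.32975423451935
236 []
242 [(240, 11, -21, -35), (246, 11, -19, -34), (252, 11, -16, -34), (258, 10, -13, -31), (318, 10, 15, -31), (324, 11, 17, -35), (330, 11, 20, -36)]
248 [(240, 12, -20, -44), (246, 11, -18, -44), (252, 11, -15, -44), (258, 10, -13, -40), (318, 10, 14, -39), (324, 11, 16, -43), (330, 11, 19, -44)]
254 [(240, 11, -19, -51), (246, 11, -17, -50), (252, 11, -14, -51), (258, 7, -13, -40), (318, 9, 14, -46), (324, 11, 16, -51), (330, 11, 18, -51)]
260 [(240, 11, -18, -58), (246, 11, -16, -58), (252, 10, -14, -53), (258, 5, -13, -42), (318, 6, 14, -45), (324, 10, 15, -53), (330, 11, 17, -57)]
266 [(240, 11, -18, -64), (246, 12, -15, -64), (252, 10, -13, -60), (258, 2, -13, -42), (318, 4, 14, -47), (324, 10, 15, -60), (330, 11, 17, -63)]
272 [(240, 11, -17, -70), (246, 11, -15, -70), (252, 10, -13, -66), (258, 0, -13, -43), (318, 2, 14, -48), (324, 10, 14, -66), (330, 11, 16, -69)]
278 [(240, 11, -16, -74), (246, 11, -14, -75), (252, 9, -13, -69), (258, -3, -13, -44), (318, -1, 14, -48), (324, 10, 14, -71), (330, 11, 15, -75)]
284 [(240, 11, -16, -79), (246, 10, -14, -76), (252, 6, -13, -68), (258, -6, -13, -43), (318, -4, 14, -48), (324, 8, 14, -72), (330, 10, 15, -77)]
290 [(240, 11, -15, -83), (246, 10, -14, -81), (252, 4, -13, -69), (258, -8, -13, -44), (318, -6, 14, -49), (324, 6, 14, -72), (330, 10, 15, -82)]
296 [(240, 11, -15, -88), (246, 10, -13, -85), (252, 2, -13, -70), (318, -8, 14, -51), (324, 3, 14, -73), (330, 10, 14, -86)]
10240 [[ -11.  -42. -145.]
 [  -8.  -34. -144.]
 [  -1.  -27. -139.]
 [  19.   11. -135.]
 [  29.   34.  -54.]
 [  33.   40.  -32.]]
237 260 177 210
```

View pics/s3.png

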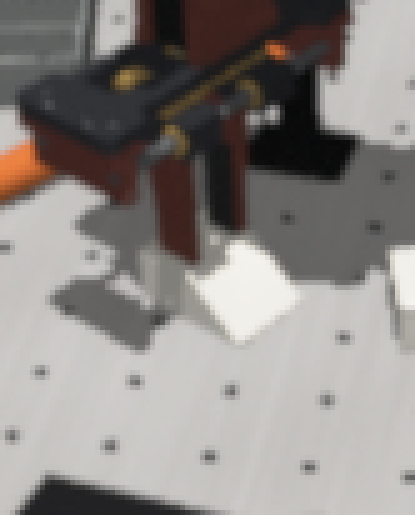

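The side view shows the wedge untouched, with the fingertips just above its top. The measured fingertip ends are about 31 mm short of the reported TCP, so reported z must go to about -23 to put the tips 8 mm above the table. I open, then descend gently.

>>> servo_tool:
  steps:
    - [[0,0,0],[0,0,0],1]
    - [[0,0,0],[0,0,0],1]
    - [[0,0,0],[0,0,0],1]
    - [[0,0,0],[0,0,0],1]
    - [[0,0,0],[0,0,0],1]
    - [[0,0,0],[0,0,0],1]
    - [[0,0,0],[0,0,0],1]
    - [[0,0,0],[0,0,0],1]

```text
t: 5.73
ee_pos: [629.7, -178.0, 4.8]
orientation: [-0.817, -3.033, 0.0]
ft_force: [0.0, 0.0, 0.4]
width: 76.3
grasp_force: 0.0
```

>>> servo_tool:
  steps:
    - [[0,0,-0.003],[0,0,0],1]
    - [[0,0,-0.003],[0,0,0],1]
    - [[0,0,-0.003],[0,0,0],1]
    - [[0,0,-0.003],[0,0,0],1]
    - [[0,0,-0.003],[0,0,0],1]
    - [[0,0,-0.003],[0,0,0],1]
    - [[0,0,0],[0,0,0],1]
    - [[0,0,0],[0,0,0],1]

```text
t: 6.4
ee_pos: [629.5, -178.0, -13.6]
orientation: [-0.817, -3.033, -0.0]
ft_force: [0.5, -0.1, 0.4]
width: 87.9
grasp_force: 0.0
```

>>> servo_tool:
  steps:
    - [[0,0,-0.003],[0,0,0],1]
    - [[0,0,-0.003],[0,0,0],1]
    - [[0,0,-0.003],[0,0,0],1]
    - [[0,0,0],[0,0,0],1]
    - [[0,0,0],[0,0,0],0.2]
    - [[0,0,0],[0,0,0],-0.2]
    - [[0,0,0],[0,0,0],-0.2]
    - [[0,0,0],[0,0,0],-0.2]

```text
t: 7.07
ee_pos: [629.8, -178.0, -22.1]
orientation: [0.817, 3.033, -0.0]
ft_force: [-1.4, 0.1, -0.1]
width: 64.7
grasp_force: 0.0
```

>>> servo_tool:
  steps:
    - [[0,0,0],[0,0,0],-0.4]
    - [[0,0,0],[0,0,0],-0.4]
    - [[0,0,0],[0,0,0],-0.4]
    - [[0,0,0],[0,0,0],-0.4]
    - [[0,0,0],[0,0,0],-0.4]
    - [[0,0,0],[0,0,0],-0.4]
    - [[0,0,0],[0,0,0],-0.4]
    - [[0,0,0],[0,0,0],-0.4]

```text
t: 7.73
ee_pos: [629.8, -178.0, -22.1]
orientation: [0.817, 3.033, -0.0]
ft_force: [0.0, -0.7, 1.5]
width: 50.4
grasp_force: 30.0
```

Gripped at 50.4 mm with 30 N. I lift, carry it over to the rack and turn it.

>>> servo_tool:
  steps:
    - [[0,0,0.01],[0,0,0],-0.4]
    - [[0,0,0.02],[0,0,0],-0.4]
    - [[0,0,0.03],[0,0,0],-0.4]
    - [[0,0,0.03],[0,0,0],-0.4]
    - [[0,0,0.03],[0,0,0],-0.4]
    - [[0,0.01,0.01],[0,0,1],-0.4]
    - [[0,0.02,0],[0,0,1],-0.4]
    - [[-0.001,0.027,0],[0,0,1.5],-0.4]

```text
t: 8.4
ee_pos: [629.1, -121.2, 108.7]
orientation: [0.724, 3.055, -0.0]
ft_force: [-0.5, 0.5, -2.5]
width: 49.8
grasp_force: 30.0
```

>>> servo_tool:
  steps:
    - [[-0.001,0.03,0],[0,0,1.5],-0.4]
    - [[-0.001,0.03,0],[0,0,1.5],-0.4]
    - [[-0.001,0.03,0],[0,0,1.5],-0.4]
    - [[-0.001,0.03,0],[0,0,1.5],-0.4]
    - [[-0.001,0.03,0],[0,0,1.5],-0.4]
    - [[-0.001,0.03,0],[0,0,1.5],-0.4]
    - [[-0.001,0.025,0],[0,0,1.5],-0.4]
    - [[-0.001,0.015,0],[0,0,1],-0.4]

```text
t: 9.07
ee_pos: [619.5, 102.2, 107.0]
orientation: [-0.408, -3.114, -0.0]
ft_force: [0.3, -0.4, -2.3]
width: 49.8
grasp_force: 30.0
```

>>> servo_tool:
  steps:
    - [[-0.001,0.02,0],[0,0,1],-0.4]
    - [[-0.001,0.015,0],[0,0,0],-0.4]
    - [[0,0.01,0],[0,0,0],-0.4]
    - [[0,0,0],[0,0,0],-0.4]
    - [[0,0,0],[0,0,0],-0.4]
    - [[0,0,0],[0,0,0],-0.4]
    - [[0,0,0],[0,0,0],-0.4]
    - [[0,0,0],[0,0,0],-0.4]

```text
t: 9.73
ee_pos: [618.8, 143.0, 107.8]
orientation: [-0.389, -3.117, 0.0]
ft_force: [0.5, 0.5, -2.7]
width: 49.8
grasp_force: 30.0
```

Run:
```python
from fit import *; from st import show
show(); o=sensors.get_obs(); R=cv2.Rodrigues(np.array(o['orientation'],float))[0]
d=grab('wrist'); P=cloud(d,'wrist'); cv2.imwrite('pics/w4.png',d['color'])
print('tube',tube(P,(535,165)))
# wedge relative to tool: shift cloud so that underside=0
T=o['ee_pos']; W=P.copy(); W[...,2]-=T[2]+22.1
c=d['color'].astype(int); W[(c.min(-1)<60)|(c.max(-1)-c.min(-1)>45)]=np.nan
yaw=np.degrees(np.arctan2(R[1,1],R[0,1]))-90
a=np.radians(yaw); print('yaw',yaw,'wedge',np.round(wedge(W,(T[0]-10*np.cos(a),T[1]-10*np.sin(a)),yaw),1))
```

```text
t 9.73 tcp [618.8 143.  107.8] yaw_y 75.78 z [-1.e-04 -1.e-04 -1.e+00] F [ 0.5  0.5 -2.7] w 49.8 g 30.0 q6 -1.11
tube (array([535.48735538, 165.31978654]), np.float64(75.88869932498018), np.float64(66.517091839359), np.float64(178.22218700377886), np.float64(0.6419379238974912))
yaw -14.215035657970446 wedge [ 6.0900e+02  1.4510e+02 -1.4100e+01  8.0000e-01  6.0000e-01  1.5377e+04]
```

View pics/w4.png

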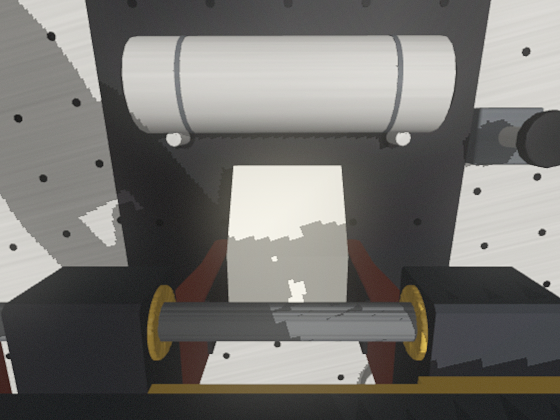

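The wrist view shows the tube at (290,85), pins at (175,139) and (402,139), the wedge held square between them with its thin end toward the tube at (288,165), and the knob at (540,138). Next: tilt 5°, lower, and check for contact.

>>> servo_tool:
  steps:
    - [[0.0005,0.0015,-0.01],[0.61,2.43,0],-0.4]
    - [[0,0,-0.02],[0.61,2.43,0],-0.4]
    - [[0,0,-0.025],[0,0,0],-0.4]
    - [[0,0,-0.02],[0,0,0],-0.4]
    - [[0,0,-0.012],[0,0,0],-0.4]
    - [[0,0,-0.005],[0,0,0],-0.4]
    - [[0,0,0],[0,0,0],-0.4]
    - [[0,0,0],[0,0,0],-0.4]

```text
t: 10.45
ee_pos: [619.7, 145.5, 16.4]
orientation: [-0.376, -3.032, -0.017]
ft_force: [-0.0, 0.5, -1.9]
width: 49.7
grasp_force: 30.0
```

>>> servo_tool:
  steps:
    - [[0,0,-0.002],[0,0,0],-0.4]
    - [[0,0,-0.001],[0,0,0],-0.4]
    - [[0,0,-0.001],[0,0,0],-0.4]
    - [[0,0,0],[0,0,0],-0.4]
    - [[0,0,0],[0,0,0],-0.4]
    - [[0,0,0],[0,0,0],-0.4]
    - [[0,0,0],[0,0,0],-0.4]
    - [[0,0,0],[0,0,0],-0.4]

```text
t: 11.12
ee_pos: [619.3, 145.5, 11.9]
orientation: [-0.376, -3.032, -0.016]
ft_force: [0.2, 0.4, -2.9]
width: 49.9
grasp_force: 30.0
```

```bash
python3 -c "
from st import show; show()"
```

```text
t 11.12 tcp [619.3 145.5  11.9] yaw_y 75.85 z [-0.0846  0.0213 -0.9962] F [ 0.2  0.4 -2.9] w 49.9 g 30.0 q6 -1.16
```

>>> servo_tool:
  steps:
    - [[0,0,-0.001],[0,0,0],-0.4]
    - [[0,0,0],[0,0,0],-0.4]
    - [[0,0,-0.001],[0,0,0],-0.4]
    - [[0,0,0],[0,0,0],-0.4]
    - [[0,0,0],[0,0,0],-0.4]
    - [[0,0,0],[0,0,0],-0.4]
    - [[0,0,0],[0,0,0],-0.4]
    - [[0,0,0],[0,0,0],-0.4]

```text
t: 11.78
ee_pos: [619.3, 145.5, 9.8]
orientation: [-0.376, -3.032, -0.016]
ft_force: [0.4, 0.0, -3.3]
width: 49.7
grasp_force: 30.0
```

>>> servo_tool:
  steps:
    - [[0,0,-0.0005],[0,0,0],-0.4]
    - [[0,0,0],[0,0,0],-0.4]
    - [[0,0,-0.0005],[0,0,0],-0.4]
    - [[0,0,0],[0,0,0],-0.4]
    - [[0,0,0],[0,0,0],-0.4]
    - [[0,0,0],[0,0,0],-0.4]
    - [[0,0,0],[0,0,0],-0.4]
    - [[0,0,0],[0,0,0],-0.4]

```text
t: 12.45
ee_pos: [619.2, 145.5, 8.8]
orientation: [-0.376, -3.032, -0.016]
ft_force: [-0.3, 0.0, -3.1]
width: 50.1
grasp_force: 30.0
```

>>> servo_tool:
  steps:
    - [[0,0,-0.0005],[0,0,0],-0.4]
    - [[0,0,0],[0,0,0],-0.4]
    - [[0,0,-0.0005],[0,0,0],-0.4]
    - [[0,0,0],[0,0,0],-0.4]
    - [[0,0,0],[0,0,0],-0.4]
    - [[0,0,0],[0,0,0],-0.4]
    - [[0,0,0],[0,0,0],-0.4]
    - [[0,0,0],[0,0,0],-0.4]

```text
t: 13.12
ee_pos: [619.3, 145.5, 8.3]
orientation: [-0.376, -3.032, -0.016]
ft_force: [-2.6, -0.5, 5.3]
width: 49.6
grasp_force: 30.0
```

Run:
```python
from fit import *; from st import show
show(); o=sensors.get_obs(); R=cv2.Rodrigues(np.array(o['orientation'],float))[0]
d=grab('wrist'); P=cloud(d,'wrist')
# rotate into slope frame: origin at rack origin top surface
a=np.radians(-14.1);u=np.array([np.cos(a),np.sin(a),0]);v=np.array([-np.sin(a),np.cos(a),0]);t=np.radians(5)
ex=u*np.cos(t)-np.array([0,0,1])*np.sin(t);ez=np.cross(ex,v)
tc=np.array([535.5,165.3,66.5]);O=tc+48*u+[0,0,34-66.5]
S=(P-O)@np.c_[ex,v,ez]
c=d['color'].astype(int)
k=S[(c.max(-1)<70)&(abs(S[...,1])<70)&(S[...,0]>-18)&(abs(S[...,2])<6)]
print('plate z',np.median(k[:,2]),len(k), 'tcp in S',((o['ee_pos']-O)@np.c_[ex,v,ez]).round(1))
W=S.copy();W[(c.min(-1)<60)|(c.max(-1)-c.min(-1)>45)|(S[...,0]<-8)]=np.nan
print('wedge',np.round(wedge(W,(30,0),0),2))
```

```text
t 13.12 tcp [619.3 145.5   8.3] yaw_y 75.85 z [-0.0845  0.0213 -0.9962] F [-2.6 -0.5  5.3] w 49.6 g 30.0 q6 -1.16
plate z 0.6073886045626573 28126 tcp in S [ 40.2   1.2 -22.2]
wedge [3.0090e+01 9.1000e-01 4.0000e-02 6.2000e-01 5.7000e-01 1.5294e+04]
```

Contact (about 8 N) and the wedge is flat and square on the plate. I slide it uphill 31 mm of the ≈33.7 mm.

>>> servo_tool:
  steps:
    - [[0,0,0.0005],[0,0,0],-0.4]
    - [[-0.005,0.0012,0.00045],[0,0,0],-0.4]
    - [[-0.0075,0.0018,0.00067],[0,0,0],-0.4]
    - [[-0.0075,0.0018,0.00067],[0,0,0],-0.4]
    - [[-0.006,0.0014,0.00053],[0,0,0],-0.4]
    - [[-0.004,0.0006,0.00035],[0,0,0],-0.4]
    - [[0,0,0],[0,0,0],-0.4]
    - [[0,0,0],[0,0,0],-0.4]

```text
t: 13.83
ee_pos: [588.0, 152.6, 11.1]
orientation: [-0.376, -3.03, -0.016]
ft_force: [-2.4, 1.0, 5.2]
width: 49.5
grasp_force: 30.0
```

```bash
cat > chk.py <<'E'
from fit import *; from st import show
def chk(cam='wrist'):
    show(); d=grab(cam); P=cloud(d,cam)
    a=np.radians(-14.1);u=np.array([np.cos(a),np.sin(a),0]);v=np.array([-np.sin(a),np.cos(a),0]);t=np.radians(5)
    ex=u*np.cos(t)-np.array([0,0,1])*np.sin(t);ez=np.cross(ex,v)
    O=np.array([535.5,165.3,66.5])+48*u+[0,0,34-66.5]
    S=(P-O)@np.c_[ex,v,ez]; c=d['color'].astype(int); bright=(c.min(-1)>60)&(c.max(-1)-c.min(-1)<45)
    W=S.copy();W[~bright|(S[...,0]<-36)|(abs(S[...,1])>32)]=np.nan
    p=S[(S[...,0]<-20)&(S[...,0]>-90)&(abs(S[...,1])<85)&(S[...,2]>32)&(S[...,2]<62)]
    r=least_squares(lambda w:np.hypot(p[:,0]-w[0]-w[1]*p[:,1],p[:,2]-w[2])-28,[-50,0,28],loss='soft_l1',f_scale=1).x
    # separate wedge from tube by removing points close to the tube
    W[np.hypot(S[...,0]-r[0]-r[1]*S[...,1],S[...,2]-r[2])<29.2]=np.nan
    w=wedge(W,(0 if np.isnan(W).all() else np.nanmedian(W[(S[...,2]>28)&bright][:,0])-17,0),0)
    print('tube x,ang,z',r[0].round(2),np.degrees(r[1]).round(2),r[2].round(2),'wedge',np.round(w,2),'sep',round(w[0]-r[0],2),'(snug 47.0)')
    return d
E
python3 -c "
from chk import *; d=chk(); cv2.imwrite('pics/w5.png',d['color'])"
```

```text
t 13.83 tcp [588.  152.6  11.1] yaw_y 75.87 z [-0.0867  0.0213 -0.996 ] F [-2.4  1.   5.2] w 49.5 g 30.0 q6 -1.15
tube x,ang,z -50.7 0.01 28.25 wedge [-2.130e+00 -4.300e-01  1.400e-01  6.500e-01  8.500e-01  1.131e+04] sep 48.57 (snug 47.0)
```

>>> servo_tool:
  steps:
    - [[-0.0005,0.0001,0],[0,0,0],-0.4]
    - [[-0.0005,0.0002,0.0001],[0,0,0],-0.4]
    - [[-0.0005,0.0001,0],[0,0,0],-0.4]
    - [[0,0,0],[0,0,0],-0.4]
    - [[0,0,0],[0,0,0],-0.4]
    - [[0,0,0],[0,0,0],-0.4]
    - [[0,0,0],[0,0,0],-0.4]
    - [[0,0,0],[0,0,0],-0.4]

```text
t: 14.55
ee_pos: [588.2, 152.6, 11.1]
orientation: [-0.376, -3.032, -0.017]
ft_force: [2.5, -2.5, 2.0]
width: 49.7
grasp_force: 30.0
```

```bash
python3 -c "
from chk import *; d=chk()"
```

```text
t 14.55 tcp [588.2 152.6  11.1] yaw_y 75.85 z [-0.0838  0.0213 -0.9963] F [ 2.5 -2.5  2. ] w 49.7 g 30.0 q6 -1.15
tube x,ang,z -50.66 0.02 28.27 wedge [-1.8900e+00 -4.4000e-01  1.1000e-01  6.7000e-01  8.3000e-01  1.1387e+04] sep 48.76 (snug 47.0)
```

>>> servo_tool:
  steps:
    - [[-0.0005,0.0001,0],[0,0,0],-0.4]
    - [[-0.0005,0.0002,0.0001],[0,0,0],-0.4]
    - [[-0.0005,0.0001,0.0001],[0,0,0],-0.4]
    - [[-0.0003,0.0001,0],[0,0,0],-0.4]
    - [[0,0,0],[0,0,0],-0.4]
    - [[0,0,0],[0,0,0],-0.4]
    - [[0,0,0],[0,0,0],-0.4]
    - [[0,0,0],[0,0,0],-0.4]

```text
t: 15.27
ee_pos: [586.2, 153.4, 11.3]
orientation: [-0.376, -3.032, -0.017]
ft_force: [4.5, 0.4, 1.2]
width: 49.9
grasp_force: 30.0
```

```bash
python3 -c "
from chk import *; d=chk()"
```

```text
t 15.27 tcp [586.2 153.4  11.3] yaw_y 75.85 z [-0.0842  0.0215 -0.9962] F [4.5 0.4 1.2] w 49.9 g 30.0 q6 -1.15
tube x,ang,z -51.05 0.02 28.26 wedge [-4.0700e+00 -2.5000e-01  1.1000e-01  6.4000e-01  8.7000e-01  1.0841e+04] sep 46.98 (snug 47.0)
```

Separation is 46.98 mm and the tube lifted 0.4 mm off the pins, so the chock is snug and square. I release, lift and check.

>>> servo_tool:
  steps:
    - [[0,0,0],[0,0,0],0.3]
    - [[0,0,0],[0,0,0],0.5]
    - [[0,0,0],[0,0,0],0.7]
    - [[0,0,0],[0,0,0],0.8]
    - [[0,0,0],[0,0,0],0.8]
    - [[0,0,0],[0,0,0],0.8]
    - [[0,0,0],[0,0,0],0.8]
    - [[0,0,0],[0,0,0],0.8]

```text
t: 15.98
ee_pos: [585.8, 153.2, 11.2]
orientation: [-0.376, -3.031, -0.016]
ft_force: [-0.0, -0.0, 0.1]
width: 78.9
grasp_force: 0.0
```

>>> servo_tool:
  steps:
    - [[0.0009,-0.0002,0.01],[0,0,0],0.8]
    - [[0.0017,-0.0004,0.02],[0,0,0],0.8]
    - [[0.0026,-0.0006,0.03],[0,0,0],0.8]
    - [[0.0026,-0.0006,0.03],[0,0,0],0.8]
    - [[0,0,0.03],[-0.61,-2.43,0],0.8]
    - [[0,0,0.01],[-0.61,-2.43,0],0.8]
    - [[0,0,0],[0,0,0],0.8]
    - [[0,0,0],[0,0,0],0.8]

```text
t: 16.65
ee_pos: [593.6, 151.7, 142.4]
orientation: [0.386, 3.117, 0.001]
ft_force: [0.1, -0.4, -1.6]
width: 79.2
grasp_force: 0.0
```

Run:
```python
from chk import *; d=chk()
P=cloud(d,'wrist'); k=P[(np.hypot(P[...,0]-603,P[...,1]-308)<30)&(P[...,2]>75)&(P[...,2]<95)]
print('knob',len(k),k.mean(0) if len(k) else 0,cv2.minEnclosingCircle(k[:,:2].astype(np.float32)) if len(k) else 0)
```

```text
t 16.65 tcp [593.6 151.7 142.4] yaw_y 75.89 z [ 6.e-04  6.e-04 -1.e+00] F [ 0.1 -0.4 -1.6] w 79.2 g 0.0 q6 -1.09
tube x,ang,z -51.01 0.02 28.23 wedge [-4.110e+00  1.210e+00 -5.000e-02  5.700e-01  6.100e-01  2.546e+03] sep 46.9 (snug 47.0)
knob 2028 [602.903969   305.75029819  84.99389943] ((604.1014404296875, 307.17291259765625), 17.24887466430664)
```

The chock still stands snug. Next I go to the knob, turned 90° so the gripper body stays clear of the tube, with the fingers shut.

>>> servo_tool:
  steps:
    - [[0.001,0.012,0],[0,0,-7],0.5]
    - [[0.001,0.012,0],[0,0,-7],0]
    - [[0.001,0.012,0],[0,0,-7],-0.5]
    - [[0.001,0.012,0],[0,0,-7],-1]
    - [[0.001,0.012,0],[0,0,-7],-1]
    - [[0.001,0.012,0],[0,0,-7],-1]
    - [[0.001,0.012,0],[0,0,-7],-1]
    - [[0.001,0.012,0],[0,0,-7],-1]

```text
t: 17.37
ee_pos: [601.0, 247.5, 139.1]
orientation: [-1.812, -2.563, 0.005]
ft_force: [-0.3, 0.2, 0.6]
width: 29.0
grasp_force: 0.0
```

>>> servo_tool:
  steps:
    - [[0.001,0.012,0],[0,0,-7],-1]
    - [[0.001,0.012,0],[0,0,-7],-1]
    - [[0,0.012,0],[0,0,-7],-1]
    - [[0,0.012,0],[0,0,-7],-1]
    - [[0,0.012,0],[0,0,-6],-1]
    - [[0,0,0],[0,0,0],-1]
    - [[0,0,0],[0,0,0],-1]
    - [[0,0,0],[0,0,0],-1]

```text
t: 18.03
ee_pos: [603.3, 306.5, 139.9]
orientation: [-2.475, -1.934, 0.004]
ft_force: [-0.4, 0.5, -0.3]
width: 0.6
grasp_force: 0.0
```

Run:
```python
from h import *; from st import show
show(); d=grab('wrist'); cv2.imwrite('pics/w6.png',d['color']); P=cloud(d,'wrist')
k=P[(np.hypot(P[...,0]-603,P[...,1]-308)<30)&(P[...,2]>75)&(P[...,2]<95)]
print(len(k),k.mean(0) if len(k) else 0)
```

```text
t 18.03 tcp [603.3 306.5 139.9] yaw_y -13.97 z [-0.0023 -0.0011 -1.    ] F [-0.4  0.5 -0.3] w 0.6 g 0.0 q6 0.7
1741 [604.72143964 308.73079044  85.33834337]
```

View pics/w6.png

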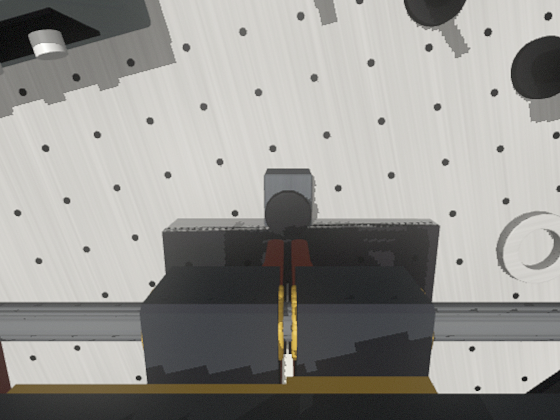

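Fingers (288,245) line up with the knob (288,213). I descend, then press slowly.

>>> servo_tool:
  steps:
    - [[0.001,0.001,-0.015],[0,0,0],-1]
    - [[0,0,-0.025],[0,0,0],-1]
    - [[0,0,-0.02],[0,0,0],-1]
    - [[0,0,-0.01],[0,0,0],-1]
    - [[0,0,-0.006],[0,0,0],-1]
    - [[0,0,-0.004],[0,0,0],-1]
    - [[0,0,0],[0,0,0],-1]
    - [[0,0,0],[0,0,0],-1]

```text
t: 18.75
ee_pos: [605.3, 308.6, 61.9]
orientation: [2.478, 1.931, 0.002]
ft_force: [0.1, 0.2, -0.1]
width: 0.1
grasp_force: 0.0
```

>>> servo_tool:
  steps:
    - [[0,0,-0.002],[0,0,0],-1]
    - [[0,0,-0.002],[0,0,0],-1]
    - [[0,0,-0.002],[0,0,0],-1]
    - [[0,0,-0.002],[0,0,0],-1]
    - [[0,0,-0.002],[0,0,0],-1]
    - [[0,0,0],[0,0,0],-1]
    - [[0,0,0],[0,0,0],-1]
    - [[0,0,0],[0,0,0],-1]

```text
t: 19.42
ee_pos: [605.0, 308.6, 51.4]
orientation: [2.478, 1.931, 0.001]
ft_force: [1.0, 0.6, 0.9]
width: 0.5
grasp_force: 0.8
```

>>> servo_tool:
  steps:
    - [[0,0,-0.002],[0,0,0],-1]
    - [[0,0,-0.002],[0,0,0],-1]
    - [[0,0,-0.002],[0,0,0],-1]
    - [[0,0,-0.002],[0,0,0],-1]
    - [[0,0,-0.002],[0,0,0],-1]
    - [[0,0,0],[0,0,0],-1]
    - [[0,0,0],[0,0,0],-1]
    - [[0,0,0],[0,0,0],-1]

```text
t: 20.08
ee_pos: [604.3, 308.2, 40.8]
orientation: [-2.478, -1.931, 0.002]
ft_force: [0.7, -0.3, 1.2]
width: 0.6
grasp_force: 0.5
```

Run:
```python
from h import *; from st import show
show(); d=grab('wrist'); P=cloud(d,'wrist')
k=P[(np.hypot(P[...,0]-604.5,P[...,1]-308)<22)&(P[...,1]>318)&(P[...,2]>40)&(P[...,2]<95)]
print(len(k),np.percentile(k[:,2],[5,50,95]) if len(k) else 0)
```

```text
t 20.08 tcp [604.3 308.2  40.8] yaw_y -14.14 z [-9.e-04 -5.e-04 -1.e+00] F [ 0.7 -0.3  1.2] w 0.6 g 0.5 q6 0.7
2036 [40.23396459 67.81278603 91.56501062]
```

>>> servo_tool:
  steps:
    - [[0,0,-0.002],[0,0,0],-1]
    - [[0,0,-0.002],[0,0,0],-1]
    - [[0,0,-0.002],[0,0,0],-1]
    - [[0,0,-0.002],[0,0,0],-1]
    - [[0,0,-0.002],[0,0,0],-1]
    - [[0,0,-0.002],[0,0,0],-1]
    - [[0,0,0],[0,0,0],-1]
    - [[0,0,0],[0,0,0],-1]

```text
t: 20.8
ee_pos: [604.6, 308.4, 28.7]
orientation: [-2.478, -1.931, 0.0]
ft_force: [0.4, 0.2, 1.1]
width: 0.5
grasp_force: 0.0
```

>>> servo_tool:
  steps:
    - [[0,0,-0.0007],[0,0,0],-1]
    - [[0,0,0],[0,0,0],-1]
    - [[0,0,-0.0007],[0,0,0],-1]
    - [[0,0,0],[0,0,0],-1]
    - [[0,0,-0.0006],[0,0,0],-1]
    - [[0,0,0],[0,0,0],-1]
    - [[0,0,0],[0,0,0],-1]
    - [[0,0,0],[0,0,0],-1]

```text
t: 21.47
ee_pos: [604.9, 308.5, 27.4]
orientation: [2.478, 1.931, 0.001]
ft_force: [-0.6, -0.1, 3.4]
width: 0.5
grasp_force: 1.7
```

Run:
```python
from h import *; from st import show
show(); d=grab('wrist'); P=cloud(d,'wrist'); o=d['obs']['ee_pos']
Q=P[(np.hypot(P[...,0]-604.5,P[...,1]-308)<17)&(P[...,1]>320)&(P[...,2]>40)&(P[...,2]<95)]
print(len(Q),np.histogram(Q[:,2],bins=range(40,96,3)))
```

```text
t 21.47 tcp [604.9 308.5  27.4] yaw_y -14.14 z [ 3.e-04  2.e-04 -1.e+00] F [-0.6 -0.1  3.4] w 0.5 g 1.7 q6 0.7
1113 (array([191,   0,   2,  66,  72, 282,  61,  36,  32,  39,  40,  38,  48,
        44,  47,  58,  46,   8]), array([40, 43, 46, 49, 52, 55, 58, 61, 64, 67, 70, 73, 76, 79, 82, 85, 88,
       91, 94]))
```

>>> servo_tool:
  steps:
    - [[0,0,-0.0007],[0,0,0],-1]
    - [[0,0,0],[0,0,0],-1]
    - [[0,0,-0.0007],[0,0,0],-1]
    - [[0,0,0],[0,0,0],-1]
    - [[0,0,-0.0006],[0,0,0],-1]
    - [[0,0,0],[0,0,0],-1]
    - [[0,0,0],[0,0,0],-1]
    - [[0,0,0],[0,0,0],-1]

```text
t: 22.18
ee_pos: [604.8, 308.5, 25.5]
orientation: [2.478, 1.931, 0.001]
ft_force: [-1.1, 0.5, 4.1]
width: 0.3
grasp_force: 2.6
```

>>> servo_tool:
  steps:
    - [[0,0,-0.0005],[0,0,0],-1]
    - [[0,0,0],[0,0,0],-1]
    - [[0,0,-0.0005],[0,0,0],-1]
    - [[0,0,0],[0,0,0],-1]
    - [[0,0,0],[0,0,0],-1]
    - [[0,0,0],[0,0,0],-1]
    - [[0,0,0],[0,0,0],-1]
    - [[0,0,0],[0,0,0],-1]

```text
t: 22.85
ee_pos: [604.9, 308.5, 25.3]
orientation: [2.478, 1.931, 0.001]
ft_force: [-2.5, -1.5, 11.2]
width: 0.6
grasp_force: 5.8
```

Bottomed out (11 N and no further travel). I retreat and check.

>>> servo_tool:
  steps:
    - [[0,0,0.01],[0,0,0],-1]
    - [[0,0,0.02],[0,0,0],-1]
    - [[0,0,0.03],[0,0,0],-1]
    - [[0,0,0.03],[0,0,0],-1]
    - [[0,0,0.03],[0,0,0],-1]
    - [[0,0,0.01],[0,0,0],-1]
    - [[0,0,0],[0,0,0],-1]
    - [[0,0,0],[0,0,0],-1]

```text
t: 23.52
ee_pos: [604.4, 308.2, 153.8]
orientation: [2.478, 1.931, -0.0]
ft_force: [-0.5, -0.0, -0.2]
width: 0.5
grasp_force: 0.0
```

Run:
```python
from chk import *
w=grab('wrist');P=cloud(w,'wrist');k=P[(np.hypot(P[...,0]-604.5,P[...,1]-308)<15)&(P[...,2]>40)&(P[...,2]<95)]
print('knob z',np.median(k[:,2]),len(k))
d=chk('side'); cv2.imwrite('pics/s7.png',cv2.resize(d['color'][210:390,140:340],None,fx=3,fy=3,interpolation=3))
```

```text
knob z 55.57377985014075 1006
t 23.57 tcp [603.7 307.9 152.6] yaw_y -14.14 z [-0.0022 -0.0011 -1.    ] F [-1.4  0.5  0. ] w 0.5 g 0.0 q6 0.7
tube x,ang,z -50.56 -0.21 26.8 wedge [ -3.57   0.89   0.    -0.91   0.95 238.  ] sep 46.99 (snug 47.0)
```

View pics/s7.png

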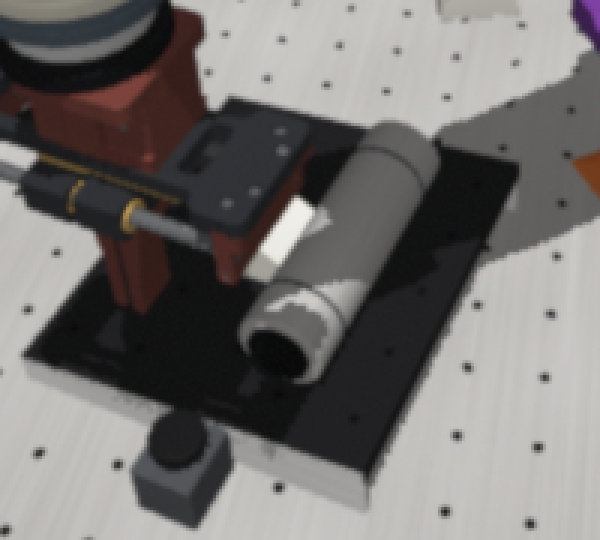

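The side view shows the knob down at (180,440), no pins, and the tube resting on the chock at (290,235). Separation is 47.0 mm, knob top 55.6 mm, and the robot is clear of everything, so I hand in.

```bash
python3 -c "
from workcell import close_job; print(close_job())"
```

```text
the job is handed in; nothing more can be done
None
```

The job is handed in: the chock sits snug and square against the low side of the tube, about midway between the stop pins; the knob is fully down (top at about 55.6 mm), and the last check showed the tube resting on the chock alone with the robot clear.

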